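Clamp a picture frame in the framing jig

ROBOT

A 6-joint arm with a two-finger parallel gripper is mounted at the origin on the work surface. World frame = base frame: x ahead of the robot, y to its left, z up, the work surface at z = 0. Lengths are in m, angles in rad, forces in N, time in s.
With the tool pointing down it reaches from about 0.375 to 0.975 m from the base axis. Payload 3.8 kg.
Tool frame: the origin (TCP) lies at the centre of the arm's flange, where the gripper is bolted on; the fingertips stand 173 mm ahead of it and the grasp point (between the pads) lies 155 mm ahead of it (bot.tip_reach is the distance from the TCP to the fingertips, in m); z points along the fingers, y is the line along which they close (so a half turn about z gives the same grasp; the last joint's range is limited). The gripper opens to 85 mm and grips with 20 to 120 N. Pads are 22 mm wide; open, the fingers measure 114 mm over their backs; the gripper's body (76 mm by 85 mm) begins 54 mm behind the grasp point. The pads swing forward as they close: fully open they stand 13 mm farther back than shut.
Start: joints at [1.094, 0.264, 1.604, -0, 1.274, -0.037], TCP at [0.287, 0.611, 0.405] pointing down, gripper open.
Joint ranges: [-2.63, 2.63], [-0.94, 2.18], [0.31, 2.57], [-1.31, 4.45], [0, 2.66], [-2.55, 2.55]. Speed limits (rad/s): [2.57, 2.57, 3.14, 3.14, 3.14, 3.14].

INTERFACE

Orientations are given as a rotation vector (axis times angle).
In Python, from workcell import bot gives the robot as it stands.
- The arm moves only by the tool drive_tool, never from a script. Its arguments are lists of equal length, an entry for each row: "claw": the finger opening in mm, from 0 to 85.4; "slide": the shift along the world's x, y, z each as a share of 0.5 m, from -1 to 1, a list of three; "yaw": the turn about the world's z as a share of 180 degrees, from -1 to 1. A call has 1 to 8 rows; each row is the pose to reach, as a shift and turn from the pose commanded when the call began, turning the shorter way round; what a row does not reach only later rows make up. A row lasts 1/12 s, in which the tool goes at most 41.7 mm and 7.16 degrees, less where a joint would pass 70% of its speed; a pose out of reach is approached as far as the arm can. A call with a number of a shift or a turn outside -1 to 1 is refused whole. A call with a gripper value outside its range is refused whole. The fingers move at their own pace and stop on an object; "newtons" is the grip in N (left out, the last holds). Time passes only in rows, so rows that repeat a pose let the fingers close. It gives the time, the measured TCP pose, the force, the opening and the grip force at its end, in the units of the state.
- bot.read_state(): the state, without advancing time (a new reading comes with each control period).
- bot.read_camera(name): name is "scene" or "side" or "wrist"; returns a dict with "color" (400x640x3 uint8, red, green, blue), "depth" (400x640 float32, m along the optical axis (not along the pixel's ray), 0 where there is no reading), "mtx" (3x3 intrinsics, pixels), "eye" and "rotation" of the camera in the world. Camera axes: x right, y up, looking along -z (the intrinsics and any distortion apply to the point x, -y, -z); pixel columns grow to the right and rows downward; lengths in m; the calibration is good to about 2 mm. The wrist camera is an equidistant fisheye: a pixel r from the principal point sees the ray r / f radians off the axis. A picture is of the moment at which its call begins.
- bot.finish_job(): hands the job in; it is judged then, once.
The state is a dict: "time": time; "q": joint angles; "joint_vel": joint speeds; "joint_torque": joint torques, N m; "tool_pos": TCP position; "tcp_rot": TCP orientation; "wrist_force": force on the tool from outside, world axes, zero at the start; "torque": the same for the moment, N m; "width": opening from 0.0 (shut) to 1.0 (fully open); "grip_force": force on a finger pad.
Only numpy, scipy, OpenCV 4.12 (cv2) and the standard library are available. Lean on these libraries where they do the work, as an engineer would, in place of code of your own. Each camera call takes 0.05 s, during which the arm holds its last target. There are 200 camera calls.

TASK

Get the small picture frame ready for regluing in the framing jig: loosen the black clamp knob on the red sliding jaw, get the frame snugly into the corner between the aluminium back fence and the end stop, with the jaw slid up to touch it, and then turn the knob firmly tight again so that the jaw stays locked. Leave the other goods on the bench where they are.

Things in the scene. Friction and masses are not known exactly. Their poses are not given: they have to be found in the camera images.
- jig: Framing jig, fixed to the bench: plywood board 240 (its x) by 370 (its y) by 12 mm thick. Origin: centre of the board's underside, on the bench; x points away from the robot (turned up to 0.2 rad), y left, z up. Two aluminium stops, 22 mm high and 16 mm thick, meet square in its far left corner. The jaw's steel strip is let in flush.
- jig_home (a point): Point on the board's top (12 mm above the bench) where the frame's origin lies when the frame is home in the corner: jig x=+30, y=+80 mm. Axes as the jig's.
- back_fence (a point): Middle of the top edge of the back fence's working face, 34 mm above the bench: jig x=+85 mm; the face looks to the jig's -x. The fence runs from jig y=-49 to y=+166 mm.
- end_stop (a point): Middle of the top edge of the end stop's working face, 34 mm above the bench: jig y=+150 mm; the face looks to the jig's -y. The stop runs from jig x=-100 to x=+85 mm.
- frame: Small loose picture frame lying flat, face up, on the jig board, askew by up to 0.25 rad: 110 mm along its x, 140 mm along its y, 24 mm high, about 0.28 kg; dark wooden rails 20 mm wide with a thin brass line, and a picture sunk 14 mm below their top. Origin: centre of the underside, z up. When home, its x and y run along the jig's.
- jaw (a joint): Slide of the red jaw along the jig's +y, in m: 0 is farthest from the end stop, 0.120 is the end of travel; about 0.105 when it touches a frame that is home. With the knob loose it moves with 1 to 3 N and stays where it is left; with the knob tight it is locked (it holds against 12 N and more): do not try to force it.
- jaw_face (a point): Middle of the foot of the jaw's pressing face, which looks to the jig's +y; at jig x=+30 mm, on the board. The face is 110 mm wide (along jig x) and 26 mm high. The jaw reaches 73 mm back from the face (a sled 56 mm wide); the knob's axis is 40 mm behind the face.
- knob (a joint): Clamp knob on the jaw, vertical axis, in rad: grows CLOCKWISE seen from above (tightening). 0 is fully loose (stop); below 0.5 the jaw is free; the brake begins to bite at 0.6; from 1.1 on the jaw is firmly locked; 1.6 is the stop. It starts tight (1.15 to 1.42). It turns with 0.1 to 0.2 N m and stays where it is left.
- knob_grip (a point): Middle of the knob's black bar grip, on its axis, 66 mm above the bench. The bar is 70 mm long (this point's x), 16 mm thick (its y) and 28 mm high (14 mm above and below this point); white mark near one end. It turns with the knob: at joint 0 the bar lies along the jig's x, at 1.57 along its y. Its top, 80 mm above the bench, is the highest point of the jig.
- mug: Bystander: blue mug, 90 mm high, off the jig's right end. Leave it.
- vase: Bystander: green glass vase, 140 mm high, 84 mm wide, off the jig's left end. Leave it.
- bowl: Bystander: wooden bowl, 110 mm wide, 50 mm high, off the jig's left end. Leave it.
- glue: Bystander: white glue bottle, 130 mm high, 52 mm wide, off the jig's right end. Leave it.
- candlestick: Bystander: brass candlestick, 115 mm high, 72 mm wide, beyond the jig. Leave it.
- trinket: Bystander: open wooden trinket box, 90 by 130 by 45 mm, beyond the jig. Leave it.

How it is judged:
On the way, in this order (a step that is already met when the one before it is completed fails the run):
1. the clamp knob is turned loose (value of joint knob below 0.5 rad), for 0.1 s.
2. with the knob loose, the frame is home in the corner and the jaw touches it (x of frame in the frame of jig_home between -0.004 and 0.004 m and y of frame in the frame of jig_home between -0.004 and 0.004 m and z of frame in the frame of jig_home between -0.004 and 0.004 m and angle between the x axis of frame and the x axis of jig_home, either way round below 0.035 rad and y of jaw_face in the frame of jig_home above -0.0735 m and value of joint knob below 0.7 rad), for 0.2 s.
At the end, for the whole second after the job is handed in: The frame lies flat on the board against both stops (within 4 mm each way, square within 2 degrees), the jaw's face is within 3.5 mm of its home place touching the frame, the knob is tight (beyond 1.05 rad), and all is at rest (x of frame in the frame of jig_home between -0.004 and 0.004 m and y of frame in the frame of jig_home between -0.004 and 0.004 m and z of frame in the frame of jig_home between -0.004 and 0.004 m and angle between the x axis of frame and the x axis of jig_home, either way round below 0.035 rad and y of jaw_face in the frame of jig_home above -0.0735 m and value of joint knob above 1.05 rad and linear speed of frame below 0.01 m/s).
It fails at once if one of the other goods was shifted by more than 25 mm (distance of any of mug, vase, bowl, glue, candlestick, trinket from where it was at the start of the episode above 0.025 m).
It also fails if it takes over 51 s, if anything falls off the work surface, if the arm or the gripper's body presses on something with over 40 N, if the wrist force passes 120 N, or if a joint passes its speed limit or range.

## Working session

There is one attempt and no reset: what is moved stays moved. The work goes in short steps, Python scripts to look and compute and a tool call to move; the robot and the scene stay as the last step left them, time stands still between calls to the robot, and variables do not carry over. Pictures are saved under pics/ and viewed, at most 10 in all, crops included, and the job is handed in when it is done.

Besides the shell and the picture viewer there is one more tool, called as a command line: name --pt "numbers of a row" for each row, then --argument value for the rest. drive_tool: Moves the arm, as the interface text tells. Shift numbers are shares of 0.5 m and turn numbers shares of 180 degrees, none past 1 either way. Its arguments: {"type":"object","properties":{"claw":{"type":"array","items":{"type":"number"}},"slide":{"type":"array","items":{"type":"array","items":{"type":"number"}}},"yaw":{"type":"array","items":{"type":"number"}},"newtons":{"type":"number"}},"required":["claw","slide","yaw"]}

```bash
mkdir -p pics; ls
cat > h.py <<'E'
import numpy as np, cv2
from workcell import bot
def shot(n,f=None):
    c=bot.read_camera(n)
    if f: cv2.imwrite('pics/'+f,c['color'][:,:,::-1])
    return c
def world(c):  # per-pixel world points (pinhole)
    K=c['mtx'];h,w=c['depth'].shape
    u,v=np.meshgrid(np.arange(w),np.arange(h));d=c['depth']
    p=np.stack([(u-K[0,2])/K[0,0]*d,-(v-K[1,2])/K[1,1]*d,-d],-1)
    return p@np.array(c['rotation']).T+np.array(c['eye'])
E
python3 - <<'E'
from h import *
s=bot.read_state();print(s)
a=shot('scene','s1.png');b=shot('side','d1.png')
for c in(a,b): print(c['mtx'],c['eye'],c['rotation'])
cv2.imwrite('pics/both.png',cv2.resize(np.vstack([a['color'],b['color']])[:,:,::-1],(480,600)))
np.savez('a.npz',**a);np.savez('b.npz',**b)
E
```

```text
pics
{'time': 0.0, 'q': array([ 1.09410714e+00,  2.64770371e-01,  1.60534987e+00, -5.23058310e-05,
        1.27370845e+00, -3.69094724e-02]), 'joint_vel': array([-5.50365502e-04, -4.06740121e-04, -7.55412459e-04,  2.90731461e-04,
       -1.25930051e-04, -2.18278286e-05]), 'joint_torque': array([-2.57866850e-04, -5.15147460e+01, -3.67297018e+01, -6.53867778e-05,
        1.34335557e-02, -1.14133599e-05]), 'tool_pos': array([0.28723631, 0.61046593, 0.40336302]), 'tcp_rot': array([-0.68511361, -3.06544415,  0.00341657]), 'wrist_force': array([-0.88245627, -0.43909719, -0.05945173]), 'torque': array([-0.00350878, -0.05060667, -0.03046541]), 'grip_force': 0.0, 'width': 0.9986745151583702}
[[400.01355049   0.         310.11472043]
 [  0.         400.01355049 203.27374994]
 [  0.           0.           1.        ]] [1.17403419 0.61448332 0.731575  ] [0.40149769 1.03591826 2.19931559]
[[364.27850219   0.         311.5597779 ]
 [  0.         364.27850219 196.97807561]
 [  0.           0.           1.        ]] [ 0.09890116 -0.52584777  0.70624268] [ 0.81277035 -0.32811145 -0.70051484]
```

View pics/s1.png

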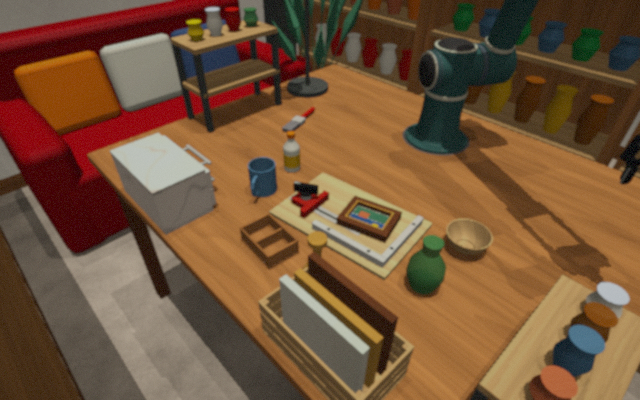

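View pics/d1.png

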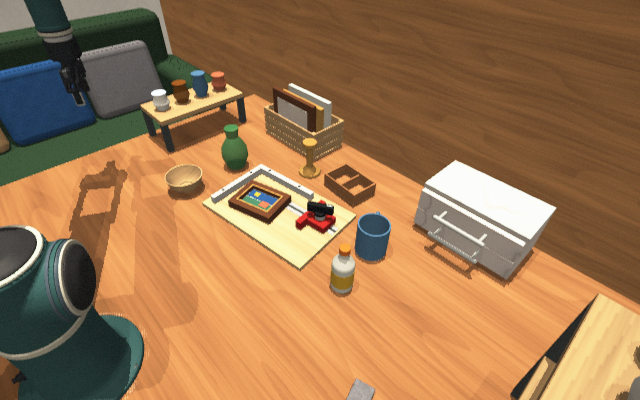

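The scene view shows the jig at about (350,222), with the frame at (369,217) and the red jaw at (310,200). The side view shows the board corners at (262,166), (355,214), (300,263) and (204,206), and the knob at (320,208). I'll build a rectified top view next.

```bash
sed -i "s/np.array(c\['rotation'\]).T/cv2.Rodrigues(np.array(c['rotation'],float))[0].T/" h.py
cat >> h.py <<'E'
def project(c,P):
    R=cv2.Rodrigues(np.array(c['rotation'],float))[0];q=(P-np.array(c['eye']))@R
    K=c['mtx'];x,y,z=q[...,0],-q[...,1],-q[...,2]
    return np.stack([K[0,0]*x/z+K[0,2],K[1,1]*y/z+K[1,2]],-1)
def ortho(c,x0,x1,y0,y1,z,s=.001):  # rectified view of plane z; rows: x down from x1, cols: y from y1 to y0
    X,Y=np.meshgrid(np.arange(x1,x0,-s),np.arange(y1,y0,-s),indexing='ij')
    uv=project(c,np.stack([X,Y,0*X+z],-1)).astype(np.float32)
    return cv2.remap(c['color'],uv[...,0],uv[...,1],cv2.INTER_CUBIC)[:,:,::-1]
E
python3 - <<'E'
from h import *
a=dict(np.load('a.npz'));b=dict(np.load('b.npz'))
for c,pts in((b,[(262,166),(355,214),(300,263),(204,206),(320,208),(234,145),(345,270),(372,235),(184,180),(309,165),(350,184)]),(a,[(270,213),(430,225),(385,270),(325,178)])):
    w=world(c)
    for u,v in pts: print((u,v),w[v,u].round(3))
E
```

```text
(262, 166) [0.619 0.25  0.034]
(355, 214) [ 0.69  -0.077  0.011]
(300, 263) [ 0.463 -0.103  0.013]
(204, 206) [ 0.406  0.249 -0.002]
(320, 208) [ 0.589 -0.04   0.072]
(234, 145) [0.576 0.326 0.094]
(345, 270) [ 0.484 -0.224  0.083]
(372, 235) [ 0.6   -0.201  0.089]
(184, 180) [0.418 0.384 0.008]
(309, 165) [0.731 0.155 0.035]
(350, 184) [0.77  0.016 0.019]
(270, 213) [ 0.689 -0.075  0.005]
(430, 225) [0.416 0.26  0.012]
(385, 270) [0.624 0.277 0.012]
(325, 178) [ 0.469 -0.081  0.011]
```

drive_tool --claw '[85, 85, 85, 85, 85, 85, 85, 85]' --pt "0.5 -1 0" --pt "0.5 -1 0" --pt "0.5 -1 0" --pt "0.5 -1 0" --pt "0.5 -1 0" --pt "0.5 -1 0" --pt "0.5 -1 0" --pt "0.5 -1 0" --yaw '[-0.23, -0.23, -0.23, -0.23, -0.23, -0.23, -0.23, -0.23]'

```text
time: 0.77
tool_pos: [0.4366, 0.3106, 0.4043]
tcp_rot: [-1.725, -2.626, 0.001]
wrist_force: [0.9, 0.3, -1.7]
width: 0.995
grip_force: 0.0
```

drive_tool --claw '[85, 85, 85, 85, 85, 85, 85, 85]' --pt "0.16 -0.48 0" --pt "0.16 -0.48 0" --pt "0.16 -0.48 0" --pt "0.16 -0.48 0" --pt "0.16 -0.48 0" --pt "0.16 -0.48 0" --pt "0.16 -0.48 0" --pt "0.16 -0.48 0" --yaw '[0, 0, 0, 0, 0, 0, 0, 0]'

```text
time: 1.43
tool_pos: [0.5168, 0.0703, 0.4042]
tcp_rot: [-1.731, -2.621, 0.001]
wrist_force: [0.1, -1.1, 0.0]
width: 0.994
grip_force: 0.0
```

Run:
```python
from h import *
c=shot('wrist','w1.png');np.savez('w1.npz',**c);s=bot.read_state()
print(c['mtx'],c['eye'],c['rotation'],s['tool_pos'],s['tcp_rot'])
```

```text
[[309.70691629   0.         315.60478389]
 [  0.         309.70691629 194.30796544]
 [  0.           0.           1.        ]] [0.48356216 0.14855346 0.37387885] [-0.32727487 -0.06444407  0.39938541] [0.5164317  0.07176435 0.40417809] [-1.72780589e+00 -2.62227164e+00  3.37145633e-04]
```

View pics/w1.png

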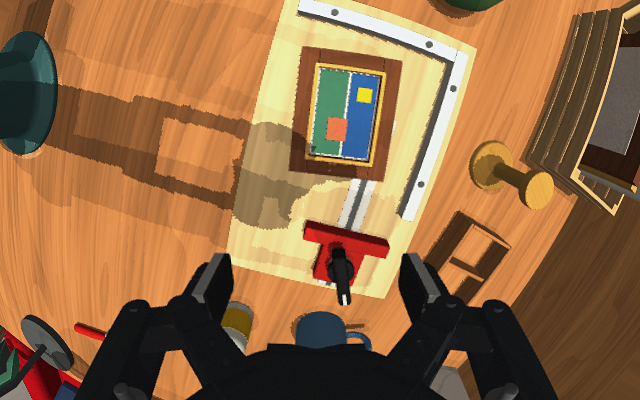

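The wrist view shows the frame (corners near (305,47), (401,62), (384,180), (290,165)), the red jaw face edge (305,225)–(388,250), the knob bar at (342,270), and the fence and stop meeting at (463,52). I'll rectify it at z=0.036.

```bash
cat >> h.py <<'E'
def wproj(c,P):
    r=np.array(c['rotation'],float);R=cv2.Rodrigues(r)[0];F=np.diag([1.,-1,-1])
    Rc=F@R.T;t=-Rc@np.array(c['eye'])
    return cv2.fisheye.projectPoints(P.reshape(-1,1,3).astype(float),cv2.Rodrigues(Rc)[0],t,c['mtx'],np.zeros(4))[0].reshape(P.shape[:-1]+(2,))
def wortho(c,x0,x1,y0,y1,z,s=.001):
    X,Y=np.meshgrid(np.arange(x1,x0,-s),np.arange(y1,y0,-s),indexing='ij')
    uv=wproj(c,np.stack([X,Y,0*X+z],-1)).astype(np.float32)
    return cv2.remap(c['color'],uv[...,0],uv[...,1],cv2.INTER_CUBIC)[:,:,::-1].copy()
def wpix(c,u,v,z):
    n=cv2.fisheye.undistortPoints(np.array([[[u,v]]],float),c['mtx'],np.zeros(4))[0,0]
    d=cv2.Rodrigues(np.array(c['rotation'],float))[0]@np.array([n[0],-n[1],-1.]);e=np.array(c['eye'])
    return (e+d*(z-e[2])/d[2])[:2]
E
python3 - <<'E'
from h import *
c=dict(np.load('w1.npz'))
x0,x1,y0,y1,s=.40,.72,-.1,.30,.00067
im=wortho(c,x0,x1,y0,y1,.036,s)
for k in range(0,40,5):
    for (p,q,h) in (((int((y1-(y0+k/100))/s),0),(int((y1-(y0+k/100))/s),8),0),((0,int((x1-(x0+k/100))/s)),(8,int((x1-(x0+k/100))/s)),0)): cv2.line(im,p,q,(0,0,255),2)
cv2.imwrite('pics/o1.png',im);print(im.shape)
E
```

```text
(478, 598, 3)
```

View pics/o1.png

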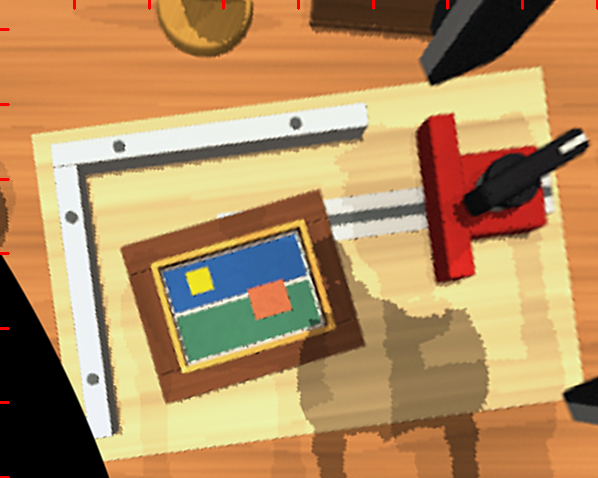

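```bash
cat > fit.py <<'E'
from h import *
from scipy.optimize import least_squares
def edge(c,T,a,b,z,n,pol,r=.008):
    """edge points along jig-frame segment a-b, searched along n; pol=sign of brightness step; returns offsets (m)"""
    R=np.array([[np.cos(T[2]),-np.sin(T[2])],[np.sin(T[2]),np.cos(T[2])]])
    t=np.linspace(.1,.9,40)[:,None];o=np.arange(-r,r,.00025)
    L=(np.array(a)*(1-t)+np.array(b)*t)[:,None]+o[None,:,None]*np.array(n)
    W=L@R.T+T[:2];P=np.concatenate([W,np.full(W.shape[:2]+(1,),z)],-1)
    uv=wproj(c,P).astype(np.float32)
    g=cv2.cvtColor(cv2.remap(c['color'],uv[...,0],uv[...,1],cv2.INTER_LINEAR),cv2.COLOR_RGB2GRAY).astype(float)
    g=np.gradient(cv2.GaussianBlur(g,(9,1),0),axis=1)*pol
    k=g.argmax(1);off=o[k];m=abs(off-np.median(off))<.002
    return np.median(off),np.polyfit(t[m,0],off[m],1)
def fitjig(c,T):
    T=np.array(T,float)
    for _ in range(5):
        f=edge(c,T,(.085,-.049),(.085,.15),.034,(1,0),1)
        e=edge(c,T,(-.1,.15),(.085,.15),.034,(0,1),1)
        dyaw=-f[1][0]/.8*.8/.199  # slope over segment length
        dy2=e[1][0]/.185
        R=np.array([[np.cos(T[2]),-np.sin(T[2])],[np.sin(T[2]),np.cos(T[2])]])
        d=np.array([np.polyval(f[1],.245),0*1.])
        # reference point for fence jig y~0 , for stop jig x~0
        d[1]=np.polyval(e[1],.54)
        T[:2]+=R@d;T[2]+=(-f[1][0]/.199+e[1][0]/.185*0)
        print('fence',f[0].round(4),'stop',e[0].round(4),'yaws',-f[1][0]/.199,-e[1][0]/-.185)
    return T
E
python3 - <<'E'
from fit import *
c=dict(np.load('w1.npz'));s=.00067
def o2w(p,z):
    P=np.array([[.72-p[1]*s,.30-p[0]*s,.036]]);u=wproj(c,P)[0];return wpix(c,u[0],u[1],z)
corner=o2w((80,166),.034)
y=.124;R=np.array([[np.cos(y),-np.sin(y)],[np.sin(y),np.cos(y)]])
T=np.r_[corner-R@[.085,.15],y];print('init',T)
T=fitjig(c,T);print('jig',T)
R=np.array([[np.cos(T[2]),-np.sin(T[2])],[np.sin(T[2]),np.cos(T[2])]])
J=lambda w:((w-T[:2])@R).round(4)
for n,p,z in [('boardFR',(543,67),.012),('boardNR',(582,401),.012),('boardFL',(32,136),.012),('jawf far',(418,128),.038),('jawf near',(438,281),.038),('jaw back far',(453,115),.038),('knob mark end',(585,142),.08),('knob other end',(472,200),.08)]:
    w=o2w(p,z);print(n,w.round(4),J(w))
fc=[o2w(p,.036) for p in((122,246),(320,190),(365,346),(166,403))]
print('frame c',np.mean(fc,0),J(np.mean(fc,0)),[J(p) for p in fc])
np.save('T.npy',T)
E
```

```text
init [0.54372621 0.08761789 0.124     ]
fence 0.0028 stop 0.0019 yaws 0.010088552518691027 0.008021588661832576
fence 0.0 stop 0.0 yaws -0.002941536953057975 -0.0029911008569545186
fence 0.0 stop 0.0 yaws -0.00019533643828900616 0.0007230553724456167
fence 0.0 stop 0.0 yaws -0.00010915859786738571 0.0010011535926170076
fence 0.0 stop 0.0 yaws -0.00010915859786738571 0.0008713744232036919
jig [0.54645602 0.08990298 0.13073336]
boardFR [ 0.6887 -0.0789] [ 0.119  -0.1859]
boardNR [ 0.449  -0.1069] [-0.1222 -0.1824]
boardFL [0.6392 0.2878] [0.1178 0.1841]
jawf far [0.6333 0.0207] [ 0.0771 -0.0799]
jawf near [0.5314 0.0074] [-0.0256 -0.0799]
jaw back far [ 0.642  -0.0026] [ 0.0827 -0.1042]
knob mark end [ 0.6065 -0.0606] [ 0.0399 -0.1571]
knob other end [0.5727 0.0052] [ 0.0149 -0.0874]
frame c [0.5215125 0.1370225] [-0.0186  0.05  ] [array([0.0254, 0.1261]), array([ 0.0453, -0.0103]), array([-0.0623, -0.0266]), array([-0.0828,  0.1106])]
```

drive_tool --claw '[60, 60, 60, 60, 60, 60, 60, 60]' --pt "0.15 -0.2 -0.1" --pt "0.15 -0.2 -0.1" --pt "0.15 -0.2 -0.1" --pt "0.15 -0.2 -0.1" --pt "0.15 -0.2 -0.25" --pt "0.15 -0.2 -0.3" --pt "0.15 -0.2 -0.33" --pt "0.15 -0.2 -0.33" --yaw '[0.022, 0.022, 0.022, 0.022, 0.022, 0.022, 0.022, 0.022]'

```text
time: 2.15
tool_pos: [0.587, -0.025, 0.2317]
tcp_rot: [-1.623, -2.673, 0.01]
wrist_force: [-1.4, 0.4, -1.1]
width: 0.706
grip_force: 0.0
```

Run:
```python
from h import *
c=shot('wrist','w2.png');np.savez('w2.npz',**c);s=bot.read_state()
print(s['tool_pos'],s['tcp_rot'],s['wrist_force'])
```

```text
[ 0.58866513 -0.02529355  0.23531462] [-1.62550477 -2.6771592   0.00658979] [ 0.59348687 -0.05779215  0.61162702]
```

View pics/w2.png

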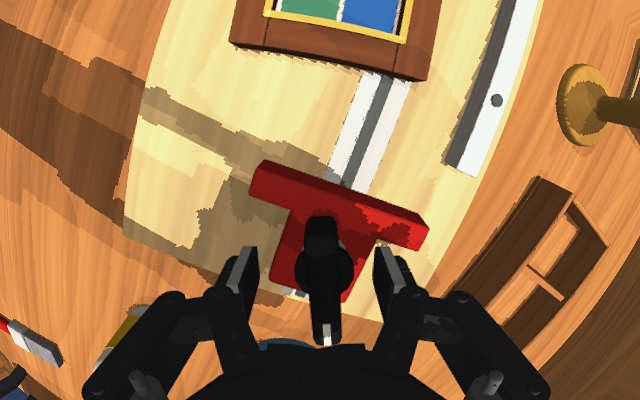

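The bar is at about (322,270) and the finger pads are at 255 and 378, so it is roughly centred and well aligned. I'll nudge over, lower and close.

drive_tool --claw '[60, 60, 0, 0, 0, 0, 0, 0]' --pt "0.005 0.002 -0.026" --pt "0.005 0.002 -0.026" --pt "0.005 0.002 -0.026" --pt "0.005 0.002 -0.026" --pt "0.005 0.002 -0.026" --pt "0.005 0.002 -0.026" --pt "0.005 0.002 -0.026" --pt "0.005 0.002 -0.026" --yaw '[0, 0, 0, 0, 0, 0, 0, 0]' --newtons 30

```text
time: 2.87
tool_pos: [0.5922, -0.0272, 0.2284]
tcp_rot: [-1.631, -2.68, 0.006]
wrist_force: [-9.9, -3.5, 8.8]
width: 0.362
grip_force: 29.0
```

Run:
```python
from h import *
c=shot('wrist');s=bot.read_state()
cv2.imwrite('pics/w3.png',cv2.resize(c['color'][200:400,200:450,::-1],None,fx=2.5,fy=2.5))
print(s['tool_pos'],s['tcp_rot'],s['wrist_force'],s['torque'],s['width'],s['grip_force'])
```

```text
[ 0.59222838 -0.02716809  0.22842484] [-1.63125802 -2.68039237  0.00609714] [-9.95815067 -3.41186458  8.65456032] [-0.60718542  1.72680554 -0.19651065] 0.3610682019394486 28.95379900932312
```

View pics/w3.png

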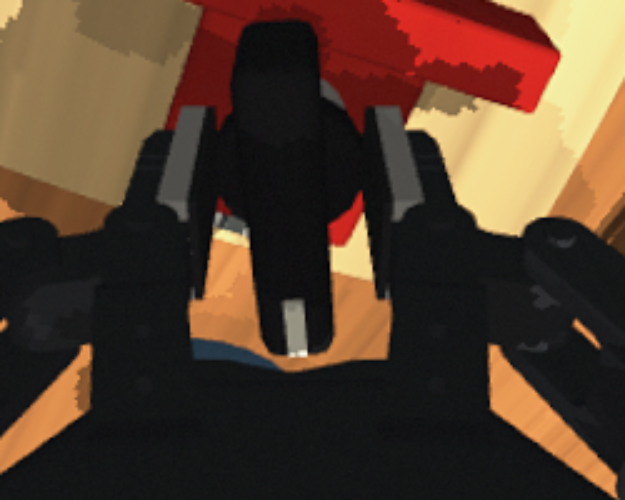

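The pads at columns 213 and 367 have closed on the round hub under the bar. I'll open slightly, raise 8 mm and close again.

drive_tool --claw '[45, 45, 45, 0, 0, 0, 0, 0]' --pt "0 0 0" --pt "0 0 0.016" --pt "0 0 0.016" --pt "0 0 0.016" --pt "0 0 0.016" --pt "0 0 0.016" --pt "0 0 0.016" --pt "0 0 0.016" --yaw '[0, 0, 0, 0, 0, 0, 0, 0]' --newtons 30

```text
time: 3.58
tool_pos: [0.5924, -0.0274, 0.2353]
tcp_rot: [-1.63, -2.681, 0.008]
wrist_force: [-9.3, -4.7, 10.9]
width: 0.176
grip_force: 33.5
```

drive_tool --claw '[0, 0, 0, 0, 0, 0, 0, 0]' --pt "-0.002 -0.001 0.003" --pt "-0.002 -0.001 0.003" --pt "-0.002 -0.001 0.003" --pt "-0.002 -0.001 0.003" --pt "-0.002 -0.001 0.003" --pt "-0.002 -0.001 0.003" --pt "-0.002 -0.001 0.003" --pt "-0.002 -0.001 0.003" --yaw '[0.03, 0.07, 0.11, 0.15, 0.19, 0.23, 0.26, 0.29]' --newtons 50

```text
time: 4.25
tool_pos: [0.5897, -0.0276, 0.2354]
tcp_rot: [-0.277, -3.118, 0.003]
wrist_force: [-14.5, -4.0, 9.8]
width: 0.17
grip_force: 53.0
```

drive_tool --claw '[0, 0, 0, 0]' --pt "-0.004 0 0.003" --pt "-0.004 0 0.003" --pt "-0.004 0 0.003" --pt "-0.004 0 0.003" --yaw '[0.03, 0.04, 0.04, 0.04]'

```text
time: 4.58
tool_pos: [0.5886, -0.0272, 0.2355]
tcp_rot: [-0.087, -3.133, 0.001]
wrist_force: [-5.7, -3.5, -2.5]
width: 0.174
grip_force: 51.4
```

drive_tool --claw '[50, 50, 50, 50, 30, 0, 0, 0]' --pt "0 0 0" --pt "0 0 0.005" --pt "0 0 0.08" --pt "0 0 0.13" --pt "-0.31 0.306 0.13" --pt "-0.31 0.306 0.13" --pt "-0.31 0.306 0.13" --pt "-0.31 0.306 0.13" --yaw '[0, 0, 0, 0, 0.055, 0.055, 0.055, 0.055]'

```text
time: 5.25
tool_pos: [0.4718, 0.0912, 0.3039]
tcp_rot: [-0.181, 3.133, 0.001]
wrist_force: [0.6, 1.0, 0.0]
width: 0.024
grip_force: 0.0
```

Run:
```python
from h import *
b=shot('side');np.savez('b2.npz',**b)
im=np.hstack([ortho(b,.40,.72,-.1,.30,z,.001) for z in(.036,.08)])
cv2.imwrite('pics/o2.png',im[:, :])
s=bot.read_state();print(s['tool_pos'],s['tcp_rot'])
```

```text
[0.46651024 0.09473263 0.30236384] [ 0.1832539  -3.13145288 -0.00636352]
```

View pics/o2.png

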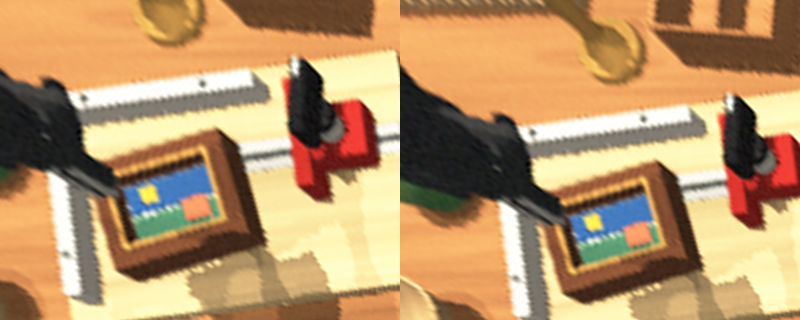

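The bar now lies almost along jig x (in the right panel, (735,97)–(745,175)), so the knob is loose. Next I'll lower in front of the near rail.

drive_tool --claw '[0, 0, 0, 0, 0, 0, 0]' --pt "-0.076 0.072 0" --pt "-0.076 0.072 0" --pt "-0.076 0.072 -0.05" --pt "-0.076 0.072 -0.13" --pt "-0.076 0.072 -0.19" --pt "-0.076 0.072 -0.216" --pt "-0.076 0.072 -0.216" --yaw '[0, 0, 0, 0, 0, 0, 0]'

```text
time: 5.88
tool_pos: [0.4329, 0.1258, 0.1917]
tcp_rot: [0.183, -3.13, 0.002]
wrist_force: [-0.9, -1.4, -0.6]
width: 0.002
grip_force: 0.0
```

drive_tool --claw '[0, 0, 0, 0, 0, 0, 0, 0]' --pt "0.03 0.004 0" --pt "0.045 0.006 0" --pt "0.06 0.008 0" --pt "0.075 0.01 0" --pt "0.09 0.012 0" --pt "0.105 0.014 0" --pt "0.12 0.016 0" --pt "0.124 0.016 0" --yaw '[0, 0, 0, 0, 0, 0, 0, 0]'

```text
time: 6.55
tool_pos: [0.4973, 0.1345, 0.1949]
tcp_rot: [0.182, -3.136, -0.001]
wrist_force: [-5.1, -0.7, 2.4]
width: -0.001
grip_force: 2.0
```

drive_tool --claw '[0, 0, 0, 0, 0, 0, 0]' --pt "0.006 0.001 0" --pt "0.01 0.001 0" --pt "0.014 0.002 0" --pt "0.018 0.002 0" --pt "0.022 0.003 0" --pt "0.026 0.003 0" --pt "0.026 0.003 0" --yaw '[0, 0, 0, 0, 0, 0, 0]'

```text
time: 7.13
tool_pos: [0.5024, 0.1356, 0.1921]
tcp_rot: [0.181, -3.114, 0.001]
wrist_force: [-24.4, 2.0, 17.3]
width: -0.001
grip_force: 12.3
```

Run:
```python
from h import *
a=shot('scene');b=shot('side');x=(.42,.68,-.1,.28)
im=np.vstack([ortho(c,*x,.036,.001) for c in(a,b)])
cv2.imwrite('pics/o3.png',im)
s=bot.read_state();print(s['tool_pos'],s['wrist_force'],im.shape)
```

```text
[0.50234074 0.13556247 0.19209551] [-25.5780258    2.66099179  15.5531448 ] (522, 380, 3)
```

View pics/o3.png

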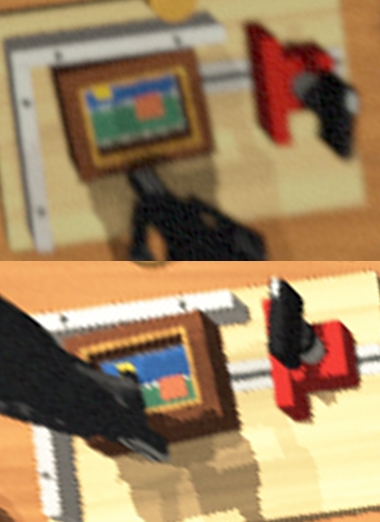

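The frame is square against the fence, with about 30 mm left to the end stop. I'll back off and re-grip the knob.

drive_tool --claw '[0, 0, 0, 60, 60, 60, 60, 60]' --pt "-0.05 -0.007 0" --pt "-0.08 -0.01 0.03" --pt "-0.08 -0.01 0.11" --pt "-0.08 -0.01 0.19" --pt "0.0 -0.08 0.2" --pt "0.06 -0.15 0.2" --pt "0.11 -0.22 0.2" --pt "0.163 -0.28 0.2" --yaw '[0, 0, 0, 0, -0.03, -0.05, -0.05, -0.05]'

```text
time: 7.9
tool_pos: [0.5824, 0.0062, 0.2961]
tcp_rot: [0.063, 3.137, -0.001]
wrist_force: [0.2, 0.5, 0.9]
width: 0.696
grip_force: 0.0
```

drive_tool --claw '[60, 60, 60, 60, 60]' --pt "0 -0.046 0" --pt "0 -0.046 0" --pt "0 -0.046 -0.06" --pt "0 -0.046 -0.08" --pt "0 -0.046 -0.08" --yaw '[0, 0, 0, 0, 0]'

```text
time: 8.32
tool_pos: [0.5787, -0.015, 0.251]
tcp_rot: [-0.064, -3.134, -0.001]
wrist_force: [-0.8, 0.2, 0.1]
width: 0.702
grip_force: 0.0
```

Run:
```python
from h import *
c=shot('wrist','w4.png');np.savez('w4.npz',**c);s=bot.read_state()
print(s['tool_pos'],s['tcp_rot'],s['wrist_force'])
```

```text
[ 0.57940339 -0.01483051  0.25260127] [-6.32505490e-02 -3.13633499e+00 -4.11940740e-04] [-0.18969177 -0.17380768  0.74340987]
```

View pics/w4.png

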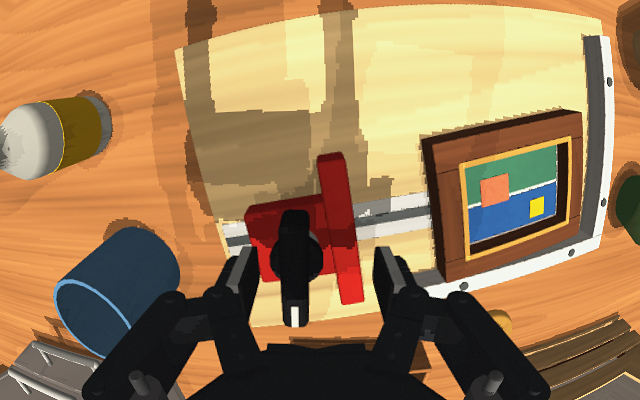

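The bar is at (296,265), left of the pad centre at 314, so I'll correct by about −11 mm in y and +10 mm in x, lower and grip.

drive_tool --claw '[60, 60, 60, 0, 0, 0, 0, 0]' --pt "0.02 -0.023 0" --pt "0.02 -0.023 -0.031" --pt "0.02 -0.023 -0.031" --pt "0.02 -0.023 -0.031" --pt "0.02 -0.023 -0.031" --pt "0.02 -0.023 -0.031" --pt "0.02 -0.023 -0.031" --pt "0.02 -0.023 -0.031" --yaw '[0, 0, 0, 0, 0, 0, 0, 0]' --newtons 50

```text
time: 9.03
tool_pos: [0.5911, -0.0269, 0.2404]
tcp_rot: [0.064, 3.14, -0.0]
wrist_force: [-0.6, -0.3, 4.4]
width: 0.17
grip_force: 49.8
```

drive_tool --claw '[0, 0, 0, 0, 0, 0, 0, 0]' --pt "-0.004 0.03 0" --pt "-0.008 0.06 0" --pt "-0.011 0.085 0" --pt "-0.014 0.105 0" --pt "-0.016 0.12 0" --pt "-0.018 0.135 0" --pt "-0.02 0.15 0" --pt "-0.022 0.165 0" --yaw '[0, 0, 0, 0, 0, 0, 0, 0]'

```text
time: 9.7
tool_pos: [0.5801, 0.0554, 0.2404]
tcp_rot: [0.063, 3.139, -0.003]
wrist_force: [-2.5, -5.3, 5.6]
width: 0.172
grip_force: 50.2
```

drive_tool --claw '[0, 0, 0, 0, 0, 0, 0]' --pt "-0.001 0.006 0" --pt "-0.001 0.01 0" --pt "-0.002 0.013 0" --pt "-0.002 0.016 0" --pt "-0.003 0.019 0" --pt "-0.003 0.021 0" --pt "-0.003 0.021 0" --yaw '[0, 0, 0, 0, 0, 0, 0]'

```text
time: 10.28
tool_pos: [0.5789, 0.0644, 0.2404]
tcp_rot: [0.062, 3.139, -0.007]
wrist_force: [-0.9, -10.2, 5.4]
width: 0.172
grip_force: 50.2
```

Run:
```python
from fit import *
c=shot('wrist');np.savez('w5.npz',**c);a=shot('scene')
s=bot.read_state();T=np.load('T.npy');R=np.array([[np.cos(T[2]),-np.sin(T[2])],[np.sin(T[2]),np.cos(T[2])]])
print(s['tool_pos'],((s['tool_pos'][:2]-T[:2])@R).round(4),s['wrist_force'])
im=np.vstack([ortho(a,.46,.68,-.02,.28,.036,.00075),wortho(c,.46,.68,-.02,.28,.036,.00075)])
cv2.imwrite('pics/o5.png',im)
```

```text
[0.57886545 0.06425167 0.24035023] [ 0.0288 -0.0297] [-0.49267982 -9.68573713  5.48773376]
```

View pics/o5.png

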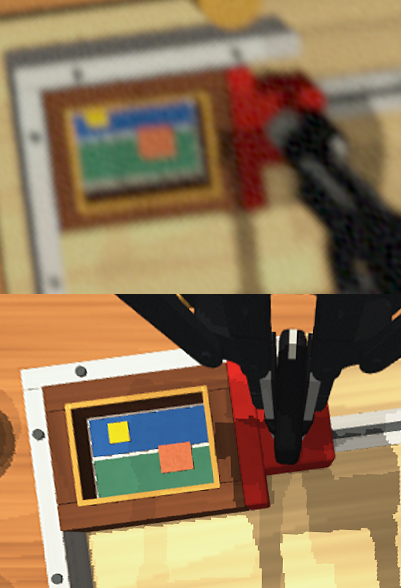

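The frame is home in the corner with the jaw touching it: the frame edges meet the white stops in both views, with about 10 N of contact. I'll tighten now.

drive_tool --claw '[0, 0, 0, 0, 0, 0, 0, 0]' --pt "0 0.001 0" --pt "0 0.001 0" --pt "0 0.001 0" --pt "0 0.001 0" --pt "0 0.001 0" --pt "0 0.001 0" --pt "0 0.001 0" --pt "0 0.001 0" --yaw '[0, -0.035, -0.07, -0.105, -0.14, -0.175, -0.21, -0.245]' --newtons 70

```text
time: 11.05
tool_pos: [0.5792, 0.0652, 0.2405]
tcp_rot: [1.243, 2.881, -0.003]
wrist_force: [1.3, -7.9, 4.6]
width: 0.162
grip_force: 72.4
```

drive_tool --claw '[0, 0, 0, 0, 0, 0, 0]' --pt "0 0 0" --pt "0 0 0" --pt "0 0 0" --pt "0 0 0" --pt "0 0 0" --pt "0 0 0" --pt "0 0 0" --yaw '[-0.035, -0.07, -0.105, -0.14, -0.165, -0.165, -0.165]'

```text
time: 11.63
tool_pos: [0.5798, 0.0655, 0.2405]
tcp_rot: [1.933, 2.47, 0.002]
wrist_force: [3.0, -7.1, 2.4]
width: 0.166
grip_force: 72.1
```

drive_tool --claw '[50, 50, 50, 50, 50, 50, 50, 50]' --pt "0 0 0" --pt "0 0 0.005" --pt "0 0 0.06" --pt "0 0 0.14" --pt "0 0 0.22" --pt "0 0 0.3" --pt "-0.05 0.0 0.32" --pt "-0.05 0.0 0.32" --yaw '[0, 0, 0, 0, 0, 0, 0, 0]'

```text
time: 12.3
tool_pos: [0.5523, 0.0673, 0.4046]
tcp_rot: [1.934, 2.471, 0.008]
wrist_force: [-0.7, 1.1, -0.4]
width: 0.587
grip_force: 0.0
```

Run:
```python
from fit import *
c=shot('wrist');np.savez('w6.npz',**c)
T=fitjig(c,np.load('T.npy'));print('jig',T)
R=np.array([[np.cos(T[2]),-np.sin(T[2])],[np.sin(T[2]),np.cos(T[2])]])
# jig-frame map at given z: rows x, cols y, 0.5 mm
def jmap(z,xs,ys):
    X,Y=np.meshgrid(xs,ys,indexing='ij');W=np.stack([X,Y],-1)@R.T+T[:2]
    uv=wproj(c,np.concatenate([W,np.full(X.shape+(1,),z)],-1)).astype(np.float32)
    return cv2.remap(c['color'],uv[...,0],uv[...,1],cv2.INTER_LINEAR)
# frame near edge (x~-.025) wood->board ; brass line edges; jaw face edge
for y in(.025,.06,.1,.135):
    xs=np.arange(-.045,.0,.0005);p=jmap(.036,xs,np.array([y]))[:,0].astype(float).sum(1)
    print('near edge y',y,xs[np.argmin(np.gradient(cv2.GaussianBlur(p[None],(7,1),0)[0]))].round(4))
for x in(-.01,.03,.07):
    ys=np.arange(-.02,.04,.0005);p=jmap(.037,np.array([x]),ys)[0].astype(float)
    r=p[:,0]/(p.sum(1)+1)-.0*p[:,1];print('jaw/frame edge x',x,ys[np.argmin(np.gradient(cv2.GaussianBlur(r[None],(7,1),0)[0]))].round(4))
xs=np.arange(-.02,.08,.0005);ys=np.arange(-.09,.03,.0005)
m=jmap(.08,xs,ys);k=(m.max(2)<45).astype(np.uint8)
n,l,st,ce=cv2.connectedComponentsWithStats(k);i=1+np.argmax(st[1:,4])
q=np.argwhere(l==i);(cx,cy),sz,an=cv2.minAreaRect(q.astype(np.float32))
print('knob c',xs[int(cx)],ys[int(cy)],np.array(sz)/2,an,st[i,4])
w=np.argwhere(m.min(2)>140);print('white med',[ (xs[a].round(3),ys[b].round(3)) for a,b in w[::max(1,len(w)//6)]])
```

```text
fence 0.0003 stop 0.0003 yaws -0.0006319708297585513 0.0036399967040210983
fence 0.0 stop 0.0 yaws 0.00025278833190341875 0.0038933750823994745
fence 0.0 stop 0.0 yaws -0.00015512011275891775 0.003726516150296642
fence 0.0 stop 0.0 yaws 0.00014362973403603317 0.003757415952537906
fence 0.0 stop 0.0 yaws -1.723556808432553e-05 0.003411338167435731
jig [0.54670406 0.09011096 0.13032545]
near edge y 0.025 -0.026
near edge y 0.06 -0.0265
near edge y 0.1 -0.0265
near edge y 0.135 -0.026
jaw/frame edge x -0.01 0.01
jaw/frame edge x 0.03 0.01
jaw/frame edge x 0.07 0.01
knob c 0.027500000000000042 -0.02749999999999994 [28.96401596 71.93395996] 10.619654655456543 4209
white med [(np.float64(-0.02), np.float64(-0.09)), (np.float64(0.007), np.float64(-0.069)), (np.float64(0.027), np.float64(-0.083)), (np.float64(0.051), np.float64(-0.002)), (np.float64(0.064), np.float64(-0.01)), (np.float64(0.076), np.float64(-0.02)), (np.float64(0.08), np.float64(0.03))]
```

```bash
python3 -c "
from workcell import bot;print(bot.finish_job())"
```

```text
the job is handed in; nothing more can be done
None
```

The job is handed in, though its verdict was not shown: the frame sits square in the corner, about 1 mm off the fence, the jaw touches it at its home place, and the knob is tight at about 1.4 rad.

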